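Tip the mixed beads over the bead sorter

ROBOT

A 7-joint arm with a two-finger parallel gripper is mounted at the origin on the work surface. World frame = base frame: x ahead of the robot, y to its left, z up, the work surface at z = 0. Lengths are in mm, angles in rad, forces in N, time in s.
With the tool pointing down it reaches from about 400 to 850 mm from the base axis. Payload 6.9 kg.
Tool frame: the origin (TCP) lies on the centre line of the jaws, within the pads' length; the fingertips stand arm.tcp_to_tips ahead of it and the grasp point (between the pads) lies 6 mm ahead of it (arm.tcp_to_tips is the distance from the TCP to the fingertips, in mm); z points along the fingers, y is the line along which they close (so a half turn about z gives the same grasp; the last joint's range is limited). The gripper opens to 85 mm and grips with 20 to 120 N. Pads are 22 mm wide; open, the fingers measure 114 mm over their backs; the gripper's body (76 mm by 85 mm) begins 54 mm behind the grasp point. The pads swing forward as they close: fully open they stand 13 mm farther back than shut.
Start: joints at [1.31, 0.507, -0.238, 1.5, 0.126, 1.149, -0.155], TCP at [223.531, -583.649, 256.275] pointing down, gripper open.
Joint ranges: [-3.08, 3.08], [-0.24, 2.05], [-1.43, 1.35], [0, 2.5], [-1.52, 4.66], [0.17, 1.96], [-2.89, 2.89]. Speed limits (rad/s): [2.39, 2.39, 3.14, 3.14, 3.14, 3.14, 3.14].

INTERFACE

Orientations are given as a unit quaternion [w, x, y, z].
In Python, from cell import observe, snapshot, camera_params, arm gives the robot as it stands. The module is installed in compiled form; this text tells all that it offers.
- The arm moves only by the tool arm_command, never from a script. Its argument "deltas" is a list of rows, each a list of 5 numbers: the shift along the tool's x, y, z in units of 25 mm (1.0 is 25 mm), then the turn about the tool's z in rad, then the opening, from 0 (shut) to 1 (fully open). A call has exactly 8 rows; each row shifts and turns the commanded pose from where the row before left it, along the tool's axes as they then stand; what a row does not reach is not made up. A row lasts 1/10 s, in which the tool goes at most 50 mm and 8.59 degrees, less where a joint would pass 70% of its speed; a pose out of reach is approached as far as the arm can. A call is refused whole if a number of a shift passes 1 or a number of a turn 0.15, either way. A call with a gripper value outside its range is refused whole. The fingers move at their own pace and stop on an object; "grip_force" is the grip in N (left out, the last holds). Time passes only in rows, so rows that do not move let the fingers close, or fill a call up. It gives the time, the measured TCP pose, the force, the opening and the grip force at its end, in the units of the state.
- observe(): the state, without advancing time (a new reading comes with each control period).
- snapshot(name): name is "side" or "top" or "wrist"; returns (picture, depth): 384x512x3 uint8, red, green, blue; 384x512 float32, mm along the optical axis (not along the pixel's ray), 0 where there is no reading.
- camera_params(name): a dict with "mtx" (3x3 intrinsics, pixels), "origin" and "attitude" of the camera in the world. Camera axes: x right, y up, looking along -z (the intrinsics and any distortion apply to the point x, -y, -z); pixel columns grow to the right and rows downward; lengths in mm; the calibration is good to about 2 mm. A picture is of the moment at which its call begins: read the wrist's pose just before it. camera_params takes no time and is no camera call; for the wrist camera it gives the pose at the moment of the call.
- arm.hand_in(): hands the job in; it is judged then, once.
The state is a dict: "time": time; "qpos": joint angles; "joint_vel": joint speeds; "tau": joint torques, N m; "position": TCP position; "eef_rot": TCP orientation; "wrist_force": force on the tool from outside, world axes, zero at the start; "ft_torque": the same for the moment, N m; "opening": finger opening in mm; "gripper_force": force on a finger pad.
Only numpy, scipy, OpenCV 4.12 (cv2) and the standard library are available. Lean on these libraries where they do the work, as an engineer would, in place of code of your own. Each camera call takes 0.05 s, during which the arm holds its last target. There are 200 camera calls.

TASK

Take the scoop of mixed wooden beads out from under the ribbon spools and tip it over the high end of the bead sorter, so that all the small beads end in the tray under the rods and all the large ones in the tray at the low end, none lost. Then park the empty scoop back on its dock, upright, about in the middle of the stop strip, gently and with its mouth pushed fully home against the strip. Leave the other things on the table where they are.

Things in the scene. Friction and masses are not known exactly. Their poses are not given: they have to be found in the camera images.
- sorter: Bead sorter, a fixed wooden chute 132 mm wide; x points horizontally down its run, z up. Origin on the table directly under sorter_plate. Back wall at x -56 to -50 mm, 142 mm high; end wall at x +288 mm.
- sorter_plate (a point): Sorter (same axes): centre of the top of its solid landing plate at the high end, 111 mm above the table. The plate slopes down to +x at 15 degrees, from x -50 to +36 mm, 120 mm wide between side walls 35 mm above the slope.
- small_tray (a point): Sorter (same axes): floor centre of the closed tray under the rods, 157 (x) by 120 mm, floor 4 mm above the table. Above it four 6 mm steel rods continue the plate's slope, 25 mm apart (19 mm clear): small beads fall between them, large beads roll along them and off the low end.
- large_tray (a point): Sorter (same axes): floor centre of the open tray beyond the rods' low end, 83 (x) by 120 mm, floor 4 mm above the table, walls 90 mm high. Large beads belong here.
- dock_stop (a point): Scoop's parking dock, a fixed board 4 mm thick. Point on the board's top, at the middle of the near face of the wooden stop strip (120 mm wide, 30 mm high). +x horizontally into the strip, z up. The board reaches from x -177 to +13, y -65 to +125 mm. Sideways towards -y nothing stands on the board: the way out.
- spools (a point): Dock (same axes as dock_stop): three fixed ribbon spools, 60 mm across, side by side on a rod along y; point on the rod's axis, 159 mm above the table. Spools y -58 to +58, rod's free end y -67, its one post (14 mm) at y +103 mm. They hang over the scoop's handle: the gripper must come leaning 25 to 40 degrees, its body away from the stop.
- scoop_grip (a point): Scoop handle, where to grasp: a flat wooden blade 14 mm thick (y), 26 mm high (z), 90 mm long; point at half height and thickness, 20 mm from the free end, 45 mm above the scoop's underside. x along the handle towards bowl and mouth, z up. The bowl begins 70 mm ahead, its mouth is 172 mm ahead. About 0.15 kg, beads 75 g in all.
- scoop_nose (a point): Scoop (same axes): middle of its open mouth at underside level. Aluminium bowl 102 mm long, 96 wide, 40 high, walls 3 mm; inner floor flat for 59 mm, then rising at 20 degrees over the last 42 mm to a lip 18 mm above the underside, which holds the beads. Beads start rolling out at some 20 degrees nose-down; 45 to 50 degrees empties it.
- scoop: The scoop; origin under the middle of its bowl, 120 mm ahead of and 45 mm below the grip point; same axes.
- large0: Large plain wooden bead (ball) 26 mm across, its centre; starts in the scoop.
- large1: Large plain wooden bead (ball) 26 mm across, its centre; starts in the scoop.
- large2: Large plain wooden bead (ball) 26 mm across, its centre; starts in the scoop.
- small0: Small plain wooden bead (ball) 16 mm across, its centre; starts in the scoop.
- small1: Small plain wooden bead (ball) 16 mm across, its centre; starts in the scoop.
- small2: Small plain wooden bead (ball) 16 mm across, its centre; starts in the scoop.
- mug_mid (a point): White mug, 80 mm across, 95 mm high, its middle; bystander.
- jar_mid (a point): Glass paint jar, 52 mm across, 50 mm high, its middle; bystander.
- pot_mid (a point): White paint pot, 40 mm across, 36 mm high, its middle; bystander.
- flask_mid (a point): White drinking flask, 68 mm across, 190 mm high, its middle; bystander.
- brush_grip (a point): Paint brush, 200 mm long, lying on the table, its handle; bystander.

How it is judged (in metres and radians):
On the way, in this order (a step that is already met when the one before it is completed fails the run):
1. the scoop is lifted clear of its dock (height (world z) of scoop_grip above 0.12 m), for 0.2 s.
2. all small beads lie in the tray under the rods and all large ones in the end tray (x of large0 in the frame of sorter between 0.199 and 0.282 m and y of large0 in the frame of sorter between -0.06 and 0.06 m and z of large0 in the frame of sorter between 0 and 0.03 m and x of large1 in the frame of sorter between 0.199 and 0.282 m and y of large1 in the frame of sorter between -0.06 and 0.06 m and z of large1 in the frame of sorter between 0 and 0.03 m and x of large2 in the frame of sorter between 0.199 and 0.282 m and y of large2 in the frame of sorter between -0.06 and 0.06 m and z of large2 in the frame of sorter between 0 and 0.03 m and x of small0 in the frame of sorter between 0.036 and 0.193 m and y of small0 in the frame of sorter between -0.06 and 0.06 m and z of small0 in the frame of sorter between 0 and 0.024 m and x of small1 in the frame of sorter between 0.036 and 0.193 m and y of small1 in the frame of sorter between -0.06 and 0.06 m and z of small1 in the frame of sorter between 0 and 0.024 m and x of small2 in the frame of sorter between 0.036 and 0.193 m and y of small2 in the frame of sorter between -0.06 and 0.06 m and z of small2 in the frame of sorter between 0 and 0.024 m), for 0.2 s.
At the end, for the whole second after the job is handed in: All small beads on the floor of the tray under the rods, all large ones on that of the end tray, under 50 mm/s; scoop upright (0.08 rad), still, on the dock, its mouth within 6 mm of the stop strip, within 25 mm of the strip's middle and square to it within 0.15 rad (all of step 2 and x of scoop_nose in the frame of dock_stop between -0.006 and 0.004 m and y of scoop_nose in the frame of dock_stop between -0.025 and 0.025 m and z of scoop_nose in the frame of dock_stop below 0.005 m and angle between scoop_nose's own z axis and vertical below 0.08 rad and angle between the x axis of scoop_nose and the x axis of dock_stop, either way round below 0.15 rad and linear speed of scoop below 0.02 m/s and linear speed of each of large0, large1, large2, small0, small1, small2 below 0.05 m/s); the robot touches nothing.
It fails at once if a bystander (mug, jar, pot, flask, brush) moved more than 40 mm (distance of any of mug_mid, jar_mid, pot_mid, flask_mid, brush_grip from where it was at the start of the episode above 0.04 m).
It fails at once if the scoop banged or pressed harder than 50 N on the dock (contact force between scoop and dock above 50 N).
It also fails if it takes over 72 s, if anything falls off the work surface, if the arm or the gripper's body presses on something with over 40 N, if the wrist force passes 120 N, or if a joint passes its speed limit or range.

## Working session

There is one attempt and no reset: what is moved stays moved. The work goes in short steps, Python scripts to look and compute and a tool call to move; the robot and the scene stay as the last step left them, time stands still between calls to the robot, and variables do not carry over. Pictures are saved under pics/ and viewed, at most 10 in all, crops included, and the job is handed in when it is done.

Besides the shell and the picture viewer there is one more tool, called as name([rows], argument=value, ...), one row to a line, values as JSON. arm_command: Moves the arm, as the interface text tells. Its arguments: {"type":"object","properties":{"deltas":{"type":"array"},"grip_force":{"type":"number"}},"required":["deltas"]}

```bash
mkdir -p pics; cat > h.py <<'E'
import numpy as np, cv2
from scipy.spatial.transform import Rotation as R
from cell import observe, snapshot, camera_params, arm
def rot(q): return R.from_quat([q[1],q[2],q[3],q[0]]).as_matrix()
def cam(n):
    p=camera_params(n); a=np.array(p["attitude"],float)
    return np.array(p["mtx"]),np.array(p["origin"],float),(rot(a) if a.size==4 else a.reshape(3,3)),p
def cloud(n,d,c=None):
    K,o,A,_=c or cam(n); v,u=np.mgrid[:d.shape[0],:d.shape[1]]
    P=np.stack([(u-K[0,2])/K[0,0]*d,-(v-K[1,2])/K[1,1]*d,-d],-1)
    return P@A.T+o
def pose():
    s=observe(); return np.array(s["position"]),rot(s["eef_rot"]),s
E
python3 - <<'E'
from h import *
p,M,s=pose(); print(s); print(M.round(3)); print([x for x in dir(arm) if x[0]!='_'],arm.tcp_to_tips)
for n in("top","side"):
    c=cam(n); print(n,c[3]); im,d=snapshot(n); np.savez("pics/%s0.npz"%n,im=im,d=d); cv2.imwrite("pics/%s0.png"%n,im[...,::-1])
E
```

```text
{'time': 0.0, 'qpos': array([ 1.31049766,  0.50834516, -0.2375392 ,  1.50112842,  0.12571983,
        1.14891532, -0.15475768]), 'joint_vel': array([-0.00213291,  0.00108951, -0.00057128, -0.00285572, -0.00080359,
       -0.00104724,  0.00050339]), 'tau': array([-6.72799597e-04, -6.20602512e+01, -2.18643486e+00, -2.49656940e+01,
        1.28302988e-02,  1.18908918e-02,  1.74800675e-05]), 'position': array([ 223.3235799 , -583.24621623,  255.42711697]), 'eef_rot': array([-8.82179750e-04,  9.83312829e-01,  1.81920495e-01, -1.86424237e-04]), 'wrist_force': array([ 0.45528825,  0.05565613, -0.09623733]), 'ft_torque': array([-0.03715065,  0.01031588,  0.0084201 ]), 'gripper_force': 0.0, 'opening': 85.57716901976143}
[[ 0.934  0.358 -0.001]
 [ 0.358 -0.934  0.002]
 [-0.    -0.002 -1.   ]]
['PlanningError', 'hand_in', 'tcp_to_tips'] 25.0
top {'mtx': array([[362.19826977,   0.        , 258.30048296],
       [  0.        , 362.19826977, 192.10514474],
       [  0.        ,   0.        ,   1.        ]]), 'origin': array([ 273.44728977,  -11.76526991, 1434.75227013]), 'attitude': array([-0.69914519, -0.06654687,  0.06723304,  0.70869403])}
side {'mtx': array([[434.1752889 ,   0.        , 255.37103846],
       [  0.        , 434.1752889 , 190.99960927],
       [  0.        ,   0.        ,   1.        ]]), 'origin': array([-288.31728976,   82.1235983 , 1062.23405413]), 'attitude': array([-0.6283847 , -0.23195109,  0.26372079,  0.69410569])}
```

View pics/top0.png

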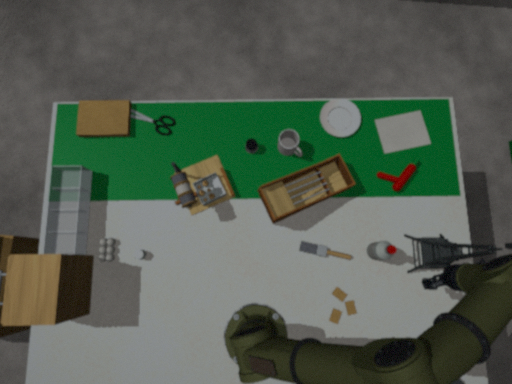

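View pics/side0.png

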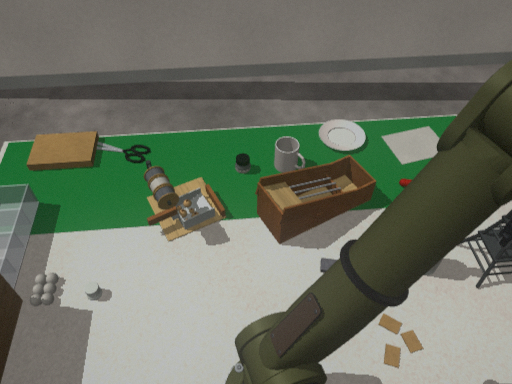

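The top picture shows the dock at about (207,185) px with the spools at (183,187) and the bowl at (210,187). The sorter is at (308,187), the jar at (252,146), the mug at (289,140), the brush at (325,250), the flask at (382,250) and the pot at (143,255). The side view shows the same, with the sorter's high end (the dark back wall) on the left.

```bash
python3 - <<'E'
from h import *
t=np.load("pics/top0.npz"); s=np.load("pics/side0.npz")
a=cv2.resize(t["im"][140:235,160:365],None,fx=3.8,fy=3.8,interpolation=cv2.INTER_CUBIC)
b=cv2.resize(s["im"][150:245,140:380],None,fx=3.25,fy=2.5,interpolation=cv2.INTER_CUBIC)
w=min(a.shape[1],b.shape[1]); o=np.vstack([a[:,:w],b[:,:w]]); print(o.shape); cv2.imwrite("pics/c1.png",o[...,::-1])
P=cloud("top",t["d"])
for n,(u,v) in dict(jar=(252,146),mug=(287,140),flask=(378,250),pot=(143,255),brush=(325,250),strip=(230,178),spool=(182,187),sortlow=(342,160),sorthigh=(272,205),bowl=(210,187),table=(240,230)).items(): print(n,P[v,u].round())
np.set_printoptions(linewidth=250)
print("heights dock"); print(P[155:218:3,166:240:3,2].round().astype(int))
print("sorter"); print(P[150:224:4,254:360:4,2].round().astype(int))
E
```

```text
(599, 779, 3)
jar [728.   8.  46.]
mug [ 766. -137.    3.]
flask [ 308. -438.  129.]
pot [304. 427.  35.]
brush [ 314. -268.   27.]
strip [608.  99.   1.]
spool [534. 253. 188.]
sortlow [ 653. -338.   90.]
sorthigh [477. -64. 119.]
bowl [570. 179.  10.]
table [397.  60.  -5.]
heights dock
[[  -3    0   -3   -2    1   -2    2   -1    3   -2   -1    0   -6    3    3   -2   -7   -1    0    2    6    0    0   -1   -4]
 [   1    2   -3    3    0   -2    3    0   -1   -3    3   -3    4   -2    1    1    5    0    2    0    3    4   -3   -1    7]
 [  -4    1   -4    6    7   -1   -5   -1   -3    2   -3   -3    5    0    8    5    3    6   -7    1   -1   -2    1    2    0]
 [  -6    0  171  164    5    1    3    1   -3    0    1   11    3    3    0    0    4    6    3    1    5    3    2    2   -1]
 [   0    0   -3  165  117   -2    4    2    6   -7    9    6   -1    6    3    1    8    8    1    5   -2    5    2    3    3]
 [   2    0    3  164  104    7    8    6    1    4    0    1    3    2    0    5    1    2    5   35   -2   -4   -3    3   -1]
 [  -1    1   -2    2  184  178  170   10 
[... 3808 characters left out ...]
 -1   -4]
 [   2   -1    5   87  125  118  118  113  106  102    2    0  129  116   39   -3 1435   -4    4    0   -3   -5   -4   -4   -1   -4    1]
 [  -5    3   -5    5  139  119  114  111  109  107  140  110   25    1    2   -2   -6   -1   -4    0   -1   -5    1    2    5   -8    4]
 [  -9   -6    2    1   96  123  116  120  148   95   18   -8    2   -1   -1   -1   -2    1   -1   -1   -4   -6   -5    0   -2   -2    1]
 [   2    3   -6   -4   14  140  154   82    0    3   -2   -1   -2    1    0   -2   -1    3   -3   -5    1   -4   -1   -1   -4   -3    2]
 [  -2   -5   -5    2    3   70    1   -1   -4   -4   -4   -4   -5   -3    5    0   -4   -6   -2   -1    4    1   -2   -5    2   -2   -7]]
```

View pics/c1.png

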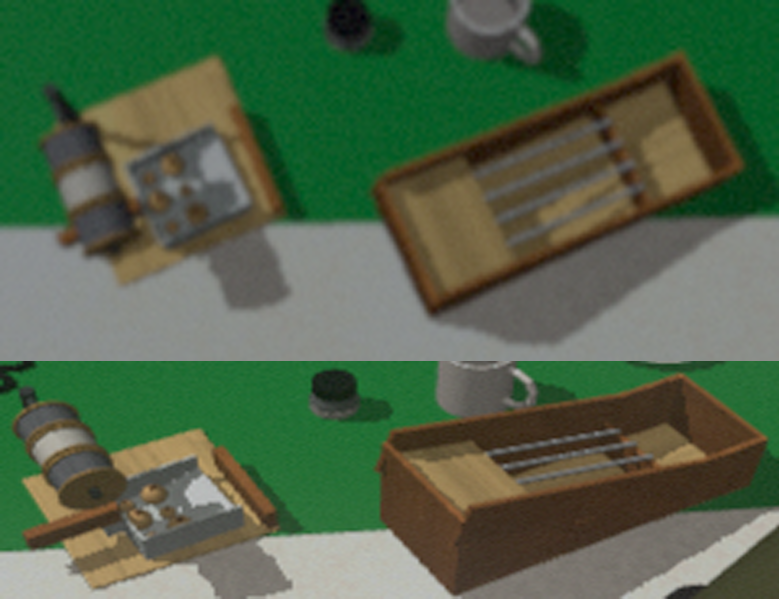

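```bash
cat >> h.py <<'E'
def ray(c,u,v,z):
    K,o,A,_=c; d=A@np.array([(u-K[0,2])/K[0,0],-(v-K[1,2])/K[1,1],-1.0]); return o+d*(z-o[2])/d[2]
E
python3 - <<'E'
from h import *
np.set_printoptions(linewidth=200,suppress=True)
t=np.load("pics/top0.npz"); c=cam("top"); P=cloud("top",t["d"])
f=lambda x,y,z: ray(c,160+x/3.8,140+y/3.8,z)[:2].round(1)
B=[f(378,185,142),f(435,312,142)]; E=[f(684,52,92),f(743,165,92)]; print("sorter back",B,"end",E)
m=(np.mean(E,0)-np.mean(B,0)); L=np.linalg.norm(m); ux=m/L; print("axis",ux,np.degrees(np.arctan2(ux[1],ux[0])),"len",L,"origin from back",np.mean(B,0)+56*ux)
print("strip top far edge",f(237,108,34),f(284,212,34)); print("handle end",f(62,238,62), "bowl corners z44",f(128,160,44),f(207,126,44),f(252,207,44),f(172,247,44))
print("spool ends",f(75,125,189),f(105,245,170),"dock corners z4",f(82,105,4),f(218,57,4),f(123,283,4))
# rack
q=P[225:280,400:500]; q=q.reshape(-1,3); q=q[(q[:,2]<1000)&(q[:,2]>15)]
for y in range(-900,-500,40):
    k=q[(q[:,1]>=y)&(q[:,1]<y+40)]
    if len(k): print(y,k[:,0].min().round(),k[:,0].max().round(),k[:,2].max().round())
E
```

```text
sorter back [array([534. , -19.2]), array([411.3, -71.1])] end [array([ 677.4, -331.6]), array([ 559.5, -383.9])]
axis [ 0.422695 -0.906272] -64.99514850985068 len 344.9295580259831 origin from back [496.32092008 -95.90123193]
strip top far edge [640.2 127. ] [528.6  77.8]
handle end [499.8 300.3] bowl corners z44 [583.6 238.5] [618.7 157.1] [532.4 110.1] [492.  191.7]
spool ends [585.3 262.4] [474.9 235.6] dock corners z4 [653.6 296.2] [705.1 150.8] [460.8 248.3]
-740 228.0 365.0 98.0
-700 240.0 353.0 425.0
-660 241.0 354.0 457.0
-620 226.0 367.0 561.0
-580 214.0 276.0 618.0
-540 212.0 256.0 652.0
```

arm_command([
  [0,0,-1,0,1],
  [0,0,-1,0,1],
  [0,0,-1,0,1],
  [0,0,-1,0,1],
  [0,0.5,-1,0,1],
  [0,1,0,0,1],
  [0,1,0,0,1],
  [0,1,0,0,1],
])

```text
time: 0.9
position: [254.9, -666.0, 381.1]
eef_rot: [-0.0, 0.983, 0.182, -0.0]
wrist_force: [-0.1, -0.2, -0.6]
opening: 85.3
gripper_force: 0.0
```

arm_command([
  [0,1,0,0,1],
  [0,1,0,0,1],
  [0,1,0,0,1],
  [0,1,0,0,1],
  [0,1,0,0,1],
  [0,1,0,0,1],
  [0,1,0,0,1],
  [0,1,0,0,1],
])

```text
time: 1.7
position: [302.8, -800.7, 360.4]
eef_rot: [0.014, 0.984, 0.177, 0.006]
wrist_force: [-1.8, -1.0, 0.2]
opening: 85.3
gripper_force: 0.0
```

```bash
python3 -c "
from h import *
p,M,s=pose(); print(s['qpos'].round(3),p.round(1),np.hypot(*p[:2]));print(M.round(3))"
```

```text
[ 1.158  1.055  0.592  0.113 -0.568  1.964  0.009] [ 302.8 -800.7  360.4] 856.0260455756295
[[ 0.937  0.348  0.016]
 [ 0.348 -0.937 -0.025]
 [ 0.006  0.029 -1.   ]]
```

arm_command([
  [0,0,-1,0,1],
  [0,0,-1,0,1],
  [0,0,-1,0,1],
  [0,0,-1,0,1],
  [0,0,-1,0,1],
  [0,0,-1,0,1],
  [0,0,-1,0,1],
  [0,0,-1,0,1],
])

```text
time: 2.5
position: [273.9, -728.1, 508.4]
eef_rot: [0.054, 0.983, 0.176, 0.014]
wrist_force: [-0.6, 0.2, -0.3]
opening: 85.2
gripper_force: 0.0
```

```bash
python3 -c "
from h import *
p,M,s=pose(); print(s['qpos'].round(3),p.round(1),np.hypot(*p[:2]));print(M.round(3))"
```

```text
[ 1.157  0.783  0.169  0.286 -0.143  1.963 -0.009] [ 273.9 -728.1  508.4] 777.9080680385069
[[ 0.938  0.344  0.046]
 [ 0.347 -0.932 -0.102]
 [ 0.007  0.112 -0.994]]
```

arm_command([
  [0,1,-1,0,1],
  [0,1,-1,0,1],
  [0,1,-1,0,1],
  [0,1,-1,0,1],
  [0,1,-1,0,1],
  [0,1,-1,0,1],
  [0,1,-1,0,1],
  [0,1,-1,0,1],
])

```text
time: 3.3
position: [276.2, -739.6, 597.4]
eef_rot: [0.155, 0.972, 0.174, 0.032]
wrist_force: [-0.2, -0.2, 0.2]
opening: 85.7
gripper_force: 0.0
```

```bash
python3 -c "
from h import *
p,M,s=pose(); print(s['qpos'].round(3),p.round(1),np.hypot(*p[:2]));print(M.round(3))"
```

```text
[ 1.163  0.763  0.357  0.104 -0.331  1.963 -0.01 ] [ 276.2 -739.6  597.4] 789.4842615622734
[[ 0.938  0.328  0.116]
 [ 0.348 -0.892 -0.289]
 [ 0.008  0.312 -0.95 ]]
```

arm_command([
  [0,1,-1,0,1],
  [0,1,-1,0,1],
  [0,1,-1,0,1],
  [0,1,-1,0,1],
  [0,1,-1,0,1],
  [0,1,-1,0,1],
  [0,1,-1,0,1],
  [0,0,0,0,1],
])

```text
time: 4.1
position: [265.5, -715.8, 690.5]
eef_rot: [0.234, 0.956, 0.171, 0.047]
wrist_force: [-0.4, 0.4, 0.7]
opening: 85.3
gripper_force: 0.0
```

```bash
python3 -c "
from h import *
p,M,s=pose(); print(s['qpos'].round(3),p.round(1),np.hypot(*p[:2]));print(M.round(3),np.degrees(np.arccos(-M[2,2])),np.degrees(np.arctan2(M[1,2],M[0,2])))"
```

```text
[ 1.182  0.693  0.437  0.004 -0.429  1.964 -0.029] [ 265.5 -715.8  690.5] 763.4275938833185
[[ 0.937  0.304  0.169]
 [ 0.348 -0.833 -0.431]
 [ 0.01   0.463 -0.886]] 27.584622811512286 -68.57798129461209
```

arm_command([
  [0.55,-1,0,0,1],
  [0.55,-1,0,0,1],
  [0.55,-1,0,0,1],
  [0.55,-1,0,0,1],
  [0.55,-1,0,0,1],
  [0.55,-1,0,0,1],
  [0.55,-1,0,0,1],
  [0.55,-1,0,0,1],
])

```text
time: 4.9
position: [311.6, -532.3, 609.2]
eef_rot: [0.232, 0.956, 0.17, 0.047]
wrist_force: [-0.7, 0.6, -0.3]
opening: 85.3
gripper_force: 0.0
```

```bash
python3 -c "
from h import *
p,M,s=pose(); print(s['qpos'].round(3),p.round(1),np.hypot(*p[:2]));print(M.round(3),np.degrees(np.arccos(-M[2,2])),np.degrees(np.arctan2(M[1,2],M[0,2])))
P=cloud('top',np.load('pics/top0.npz')['d']); q=P[150:212,164:205].reshape(-1,3); k=q[(q[:,2]>182)&(q[:,2]<195)]; print('spool top line',k.mean(0).round(1),len(k))
k=q[(q[:,2]>150)&(q[:,2]<195)]; print(k.mean(0))
"
```

```text
[ 0.492  0.188  0.61   1.171 -0.05   1.34  -0.151] [ 311.6 -532.3  609.2] 616.8162772475933
[[ 0.937  0.304  0.169]
 [ 0.348 -0.834 -0.428]
 [ 0.011  0.46  -0.888]] 27.394029144642776 -68.4452467740375
spool top line [531.1 253.1 185.3] 226
[533.53813512 252.59411963 177.48731314]
```

arm_command([
  [0.57,-1,-0.12,0,1],
  [0.57,-1,-0.12,0,1],
  [0.57,-1,-0.12,0,1],
  [0.57,-1,-0.12,0,1],
  [0.57,-1,-0.12,0,1],
  [0.57,-1,-0.12,0,1],
  [0.57,-1,-0.12,0,1],
  [0.57,-1,-0.12,0,1],
])

```text
time: 5.7
position: [353.0, -315.5, 539.5]
eef_rot: [0.232, 0.957, 0.17, 0.047]
wrist_force: [-0.4, -0.4, -0.0]
opening: 85.6
gripper_force: 0.0
```

arm_command([
  [0.57,-1,-0.12,0,1],
  [0.57,-1,-0.12,0,1],
  [0.57,-1,-0.12,0,1],
  [0.57,-1,-0.12,0,1],
  [0.57,-1,-0.12,0,1],
  [0.57,-1,-0.12,0,1],
  [0.57,-1,-0.12,0,1],
  [0.57,-1,-0.12,0,1],
])

```text
time: 6.5
position: [394.6, -98.9, 469.6]
eef_rot: [0.231, 0.957, 0.17, 0.046]
wrist_force: [0.0, -0.3, 0.8]
opening: 85.5
gripper_force: 0.0
```

```bash
python3 -c "
from h import *
p,M,s=pose(); print(s['qpos'].round(3),p.round(1),np.hypot(*p[:2]));print(M.round(3),np.degrees(np.arccos(-M[2,2])),np.degrees(np.arctan2(M[1,2],M[0,2])))
"
```

```text
[-0.154 -0.064 -0.042  1.777  0.476  1.363 -1.5  ] [394.6 -98.9 469.6] 406.8008787186789
[[ 0.938  0.304  0.167]
 [ 0.346 -0.835 -0.427]
 [ 0.009  0.458 -0.889]] 27.267325506595018 -68.68083389633543
```

arm_command([
  [0,0,0,0.15,1],
  [0,0,0,0.15,1],
  [0,0,0,0.15,1],
  [0,0,0,0.15,1],
  [0,0,0,0.15,1],
  [0,0,0,0.15,1],
  [0,0,0,0.15,1],
  [0,0,0,0.15,1],
])

```text
time: 7.3
position: [394.6, -100.0, 469.8]
eef_rot: [0.164, 0.884, -0.403, 0.169]
wrist_force: [-0.3, 0.2, 0.2]
opening: 85.5
gripper_force: 0.0
```

```bash
cat >> h.py <<'E'
def togo(T):
    p,M,s=pose(); d=np.array(T)-p; print("t",s["time"],"q",s["qpos"].round(2),"p",p.round(1)); print(M.round(3)); print("units to go",(M.T@d/25).round(2))
E
python3 -c "
from h import *
togo([482,349,330])
"
```

```text
t 7.3 q [-0.1  -0.06 -0.09  1.78  0.47  1.36 -2.7 ] p [ 394.6 -100.   469.8]
[[ 0.619 -0.768  0.166]
 [-0.657 -0.622 -0.427]
 [ 0.431  0.155 -0.889]]
units to go [-12.05 -14.71  -2.11]
```

```bash
cat >> h.py <<'E'
def plan(T,turn,n,w=None):
    "rows to reach world TCP T with total turn over n rows (straight line); prints rows"
    p,M,s=pose(); d=(np.array(T)-p)/n
    for i in range(n):
        M2=M@R.from_euler("z",turn/n*i).as_matrix(); print((M2.T@d/25).round(2).tolist(),round(turn/n,3))
E
python3 -c "
from h import *
plan([475,345,350],-2.77,19)
"
```

```text
[-0.62, -0.75, -0.15] -0.146
[-0.5, -0.83, -0.15] -0.146
[-0.38, -0.9, -0.15] -0.146
[-0.24, -0.94, -0.15] -0.146
[-0.1, -0.97, -0.15] -0.146
[0.04, -0.97, -0.15] -0.146
[0.18, -0.96, -0.15] -0.146
[0.32, -0.92, -0.15] -0.146
[0.45, -0.87, -0.15] -0.146
[0.57, -0.79, -0.15] -0.146
[0.68, -0.7, -0.15] -0.146
[0.77, -0.59, -0.15] -0.146
[0.85, -0.48, -0.15] -0.146
[0.91, -0.35, -0.15] -0.146
[0.95, -0.21, -0.15] -0.146
[0.97, -0.07, -0.15] -0.146
[0.97, 0.07, -0.15] -0.146
[0.95, 0.21, -0.15] -0.146
[0.91, 0.35, -0.15] -0.146
```

arm_command([
  [-0.6,-0.75,-0.15,-0.146,1],
  [-0.5,-0.85,-0.15,-0.146,1],
  [-0.4,-0.9,-0.15,-0.146,1],
  [-0.25,-0.95,-0.15,-0.146,1],
  [-0.1,-0.95,-0.15,-0.146,1],
  [0.05,-0.95,-0.15,-0.146,1],
  [0.2,-0.95,-0.15,-0.146,1],
  [0.3,-0.9,-0.15,-0.146,1],
])

```text
time: 8.1
position: [427.3, 87.4, 419.5]
eef_rot: [0.231, 0.959, 0.158, 0.048]
wrist_force: [0.7, 0.8, -0.4]
opening: 85.2
gripper_force: 0.0
```

arm_command([
  [0.45,-0.85,-0.15,-0.146,1],
  [0.55,-0.8,-0.15,-0.146,1],
  [0.7,-0.7,-0.15,-0.146,1],
  [0.75,-0.6,-0.15,-0.146,1],
  [0.85,-0.5,-0.15,-0.146,1],
  [0.9,-0.35,-0.15,-0.146,1],
  [0.95,-0.2,-0.15,-0.146,1],
  [0.95,-0.05,-0.15,-0.146,1],
])

```text
time: 8.9
position: [458.8, 274.1, 368.7]
eef_rot: [0.219, 0.713, 0.66, -0.088]
wrist_force: [0.1, -0.3, -0.2]
opening: 85.4
gripper_force: 0.0
```

```bash
python3 -c "
from h import *
plan([475,345,350],-.43,4);togo([475,345,350])
"
```

```text
[0.74, 0.1, -0.11] -0.107
[0.72, 0.18, -0.11] -0.107
[0.7, 0.25, -0.11] -0.107
[0.67, 0.33, -0.11] -0.107
t 8.9 q [-0.48  0.42 -0.57  1.49  0.59  1.62 -1.19] p [458.8 274.1 368.7]
[[ 0.113  0.98   0.165]
 [ 0.903 -0.032 -0.429]
 [-0.415  0.197 -0.888]]
units to go [ 2.94  0.39 -0.44]
```

arm_command([
  [0.75,0.1,-0.1,-0.11,1],
  [0.7,0.2,-0.1,-0.11,1],
  [0.7,0.25,-0.1,-0.11,1],
  [0.65,0.35,-0.1,-0.1,1],
  [0,0,0,0,1],
  [0,0,0,0,1],
  [0,0,0,0,1],
  [0,0,0,0,1],
])

```text
time: 9.7
position: [476.5, 342.7, 350.9]
eef_rot: [0.197, 0.558, 0.795, -0.131]
wrist_force: [0.2, -0.2, 0.3]
opening: 85.5
gripper_force: 0.0
```

```bash
python3 -c "
from h import *
togo([482,349,187])
c=cam('wrist'); print(c[1],c[2].round(2),c[0][0,0])
im,d=snapshot('wrist'); np.savez('pics/w1.npz',im=im,d=d,K=c[0],o=c[1],A=c[2]); cv2.imwrite('pics/w1.png',im[...,::-1])
"
```

```text
t 9.7 q [-0.53  0.55 -0.65  1.35  0.66  1.7  -0.85] p [476.5 342.7 350.9]
[[-0.299  0.939  0.168]
 [ 0.836  0.342 -0.429]
 [-0.46   0.012 -0.888]]
units to go [3.16 0.21 5.75]
[436.71214468 449.65429932 423.61818356] [[ 0.94 -0.24 -0.24]
 [ 0.34  0.69  0.64]
 [ 0.01 -0.68  0.73]] 342.2638099863747
```

View pics/w1.png

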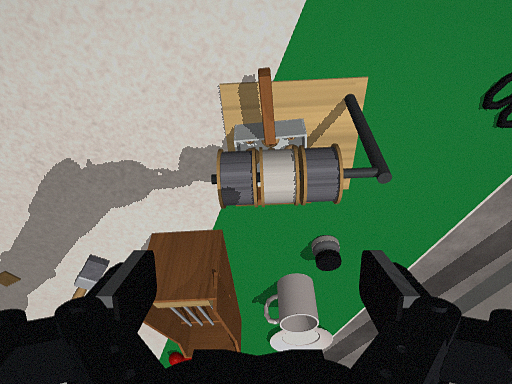

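The wrist view shows the handle from its free end (265,70) to (271,143), with the spools at about (280,178), the dock board's corners at (219,85) and (367,78), and the post at right.

```bash
python3 - <<'E'
from h import *
w=np.load("pics/w1.npz"); c=(w["K"],w["o"],w["A"],0); P=cloud("wrist",w["d"],c); hsv=cv2.cvtColor(w["im"],cv2.COLOR_RGB2HSV)
m=(hsv[...,0]<15)&(hsv[...,1]>110); m[:,:240]=0;m[:,300:]=0;m[:60]=0;m[150:]=0
n,l,st,ce=cv2.connectedComponentsWithStats(m.astype(np.uint8)); k=1+np.argmax(st[1:,4]); print(st[k],ce[k]); m=l==k
q=P[m&(P[...,2]<100)]; top=q[q[:,2]>57]; print("top z",np.median(top[:,2]),len(top),len(q))
v,u=np.where(m); 
E=[]
for r in range(v.min()+1,v.max(),4):
    x=u[v==r]; 
    pt=ray(c,(x.min()+x.max())/2,r,62); E.append(pt); print(r,x.min(),x.max(),pt[:2].round(1))
E=np.array(E); vx,vy,x0,y0=cv2.fitLine(E[4:,:2].astype(np.float32),cv2.DIST_L2,0,.01,.01).ravel(); print("dir",vx,vy,np.degrees(np.arctan2(vy,vx)),x0,y0)
# dock board edge near (u219..367,v~82) at z4
print("board",ray(c,219,85,4)[:2],ray(c,367,78,4)[:2])
E
```

```text
[258  68  18  78 863] [266.75086906 105.88528389]
top z 61.26922320434096 785 855
69 259 269 [498.4 312.8]
73 258 269 [499.4 308.6]
77 259 270 [502.  304.8]
81 259 270 [503.6 300.5]
85 259 270 [505.3 296.2]
89 260 271 [508.  292.2]
93 260 271 [509.7 287.8]
97 261 271 [511.9 283.4]
101 261 272 [514.2 279. ]
105 261 272 [516.  274.3]
109 262 272 [518.4 269.8]
113 262 273 [520.8 265.1]
117 262 273 [522.7 260.2]
121 263 273 [525.2 255.4]
125 263 273 [527.2 250.3]
129 264 274 [530.4 245.5]
133 264 274 [532.4 240.2]
137 265 274 [535.1 235. ]
141 265 275 [537.8 229.7]
dir 0.43279758 -0.9014911 -64.35476 521.0197 264.2696
board [461.27424375 251.99663305] [635.7562848  324.10795747]
```

```bash
python3 - <<'E'
from h import *
w=np.load("pics/w1.npz"); c=(w["K"],w["o"],w["A"],0); P=cloud("wrist",w["d"],c)
for r in range(66,90,2): print(r,P[r,262:268].mean(0).round(1))
print(ray(c,264,67.5,36))
ux=np.array([.433,-.9015]); E=ray(c,264,67.5,36)[:2]; G=np.r_[E+20*ux,49]; print("G",G)
t=pose()[1][:,2]; print("pre100",G-t*106,"grasp",G-6*t); togo(G-t*86)
E
```

```text
66 [508.4 292.7  -1.2]
68 [502.3 305.8  39.9]
70 [502.2 305.7  45.4]
72 [502.  305.6  50.7]
74 [501.9 305.6  56.1]
76 [501.9 305.3  60.8]
78 [502.6 303.3  60.9]
80 [503.3 301.4  61.4]
82 [504.2 299.   61. ]
84 [505.  297.   61.3]
86 [505.8 294.8  61.3]
88 [506.7 292.6  61.2]
[502.22911339 304.63472386  36.        ]
G [510.88911339 286.60472386  49.        ]
pre100 [493.10935663 332.05588571 143.09607928] grasp [509.88271207 289.17743114  54.32619317]
t 9.75 q [-0.53  0.55 -0.65  1.35  0.66  1.7  -0.85] p [476.5 342.8 350.9]
[[-0.299  0.939  0.168]
 [ 0.836  0.343 -0.429]
 [-0.46   0.012 -0.888]]
units to go [3.27 0.38 8.48]
```

arm_command([
  [0.82,0.1,0,-0.02,1],
  [0.82,0.1,0,-0.02,1],
  [0.82,0.1,0,-0.02,1],
  [0.82,0.1,0,-0.01,1],
  [0,0,1,0,1],
  [0,0,1,0,1],
  [0,0,1,0,1],
  [0,0,1,0,1],
])

```text
time: 10.55
position: [474.9, 372.9, 221.9]
eef_rot: [0.192, 0.528, 0.815, -0.138]
wrist_force: [0.6, 0.5, 0.0]
opening: 85.3
gripper_force: 0.0
```

```bash
python3 -c "
from h import *
t=pose()[1][:,2]; G=np.array([510.9,286.6,49]); togo(G-t*6)
im,d=snapshot('wrist'); cv2.imwrite('pics/w2.png',im[...,::-1])
"
```

```text
t 10.55 q [-0.57  0.69 -0.65  1.48  0.72  1.52 -0.95] p [474.9 372.9 221.9]
[[-0.368  0.915  0.167]
 [ 0.808  0.404 -0.429]
 [-0.46  -0.023 -0.888]]
units to go [-0.14  0.08  7.62]
```

View pics/w2.png

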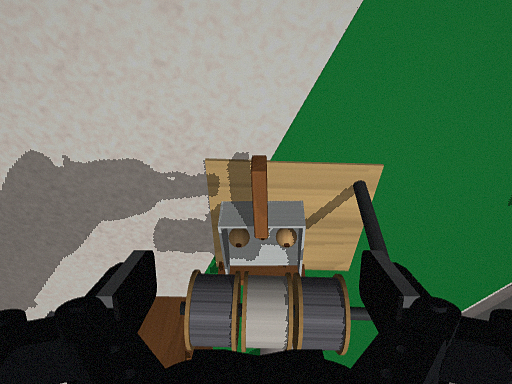

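The handle (u≈260, v 155–240) lies centred between the fingers, and the spools at v≈310 are clear.

arm_command([
  [0,0,1,0,1],
  [-0.1,0.1,1,0,1],
  [0,0,1,0,1],
  [0,0,1,0,1],
  [0,0,1,0,1],
  [0,0,1,0,1],
  [0,0,0.9,0,1],
  [0,0,0.7,0,1],
])

```text
time: 11.4
position: [510.4, 290.0, 54.8]
eef_rot: [0.192, 0.529, 0.815, -0.138]
wrist_force: [0.2, 0.2, 0.6]
opening: 85.5
gripper_force: 0.0
```

arm_command([
  [0,0,0,0,0.3],
  [0,0,0,0,0],
  [0,0,0,0,0],
  [0,0,0,0,0],
  [0,0,0,0,0],
  [0,0,0,0,0],
  [0,0,0,0,0],
  [0,0,0,0,0],
], grip_force=60)

```text
time: 12.2
position: [510.9, 290.3, 57.1]
eef_rot: [0.193, 0.529, 0.815, -0.137]
wrist_force: [-0.6, 2.3, 6.9]
opening: 13.3
gripper_force: 59.3
```

```bash
python3 -c "
from h import *
t=pose()[1][:,2]; G=np.array([510.9,286.6,49]); togo(G-t*6); print(pose()[2]['wrist_force'])
"
```

```text
t 12.2 q [-0.47  0.82 -0.57  1.74  0.89  1.18 -1.09] p [510.9 290.3  57.1]
[[-0.366  0.915  0.169]
 [ 0.809  0.403 -0.427]
 [-0.459 -0.019 -0.888]]
units to go [ 0.03 -0.05  0.11]
[-0.63778904  2.32273252  6.88105476]
```

arm_command([
  [0,0,-0.2,0,0],
  [0,0,-0.4,0,0],
  [0,-0.1,-0.3,0,0],
  [0,-0.3,0,0,0],
  [0,-0.5,0,0,0],
  [0,-0.6,0,0,0],
  [0,-0.6,0,0,0],
  [0,-0.6,0,0,0],
])

```text
time: 13.0
position: [443.9, 271.3, 77.6]
eef_rot: [0.192, 0.529, 0.815, -0.138]
wrist_force: [-0.6, -0.0, -2.2]
opening: 12.9
gripper_force: 58.4
```

arm_command([
  [0,-0.6,0,0,0],
  [0,-0.6,0,0,0],
  [0,-0.6,0,0,0],
  [0,-0.6,0,0,0],
  [0,-0.6,0,0,0],
  [0,-0.6,0,0,0],
  [0,-0.4,0,0,0],
  [0,-0.2,0,0,0],
])

```text
time: 13.8
position: [348.1, 229.3, 80.1]
eef_rot: [0.193, 0.529, 0.815, -0.138]
wrist_force: [0.3, 0.3, -2.7]
opening: 12.9
gripper_force: 58.4
```

```bash
python3 -c "
from h import *
togo([510,290,57]); print(pose()[2]['wrist_force'])
im,d=snapshot('side'); t,_=snapshot('top'); np.savez('pics/s2.npz',im=im,d=d); 
o=np.hstack([cv2.resize(im[150:330,120:300],(400,400)),cv2.resize(t[150:250,130:230],(400,400))]); cv2.imwrite('pics/s2.png',o[...,::-1])
"
```

```text
t 13.8 q [-0.54  0.65 -0.63  2.14  0.85  1.04 -1.37] p [348.1 229.3  80.1]
[[-0.367  0.915  0.168]
 [ 0.809  0.403 -0.429]
 [-0.46  -0.022 -0.888]]
units to go [0.02 6.92 0.86]
[ 0.30867958  0.32666991 -2.6679124 ]
```

View pics/s2.png

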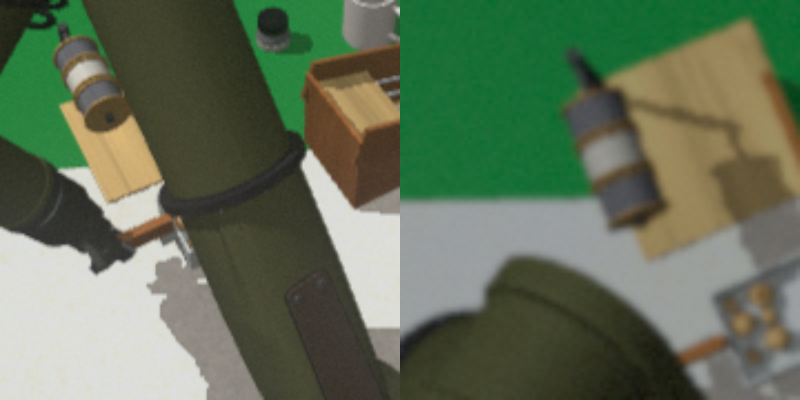

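```bash
cat >> h.py <<'E'
p0=np.array([510.9,290.3,57.1]); M0=rot([.193,.529,.815,-.137]); az=np.radians(-66.2)
Sx=np.array([np.cos(az),np.sin(az),0]); Sw=np.stack([Sx,np.cross([0,0,1],Sx),[0,0,1]],1)
G0=np.array([510.9,286.6,48]); N0=G0+172*Sx-np.array([0,0,45])
nt=M0.T@(N0-p0); Rt=M0.T@Sw   # nose and scoop axes in the tool frame
a5=np.radians(-65); Q=np.stack([[np.cos(a5),np.sin(a5),0],[-np.sin(a5),np.cos(a5),0],[0,0,1]],1); S0=np.array([496.3,-95.9,0])
def tcp(phi,C,off=-40):
    "TCP when, at turn phi (deg), the mouth's underside point off mm along scoop y is at C (sorter frame)"
    M=M0@R.from_euler("z",np.radians(phi)).as_matrix(); W=M@Rt
    return S0+Q@np.array(C,float)-M@nt-off*W[:,1], M, W
def scoopnow():
    p,M,s=pose(); W=M@Rt; n=p+M@nt; print("nose in sorter",(Q.T@(n-S0)).round(1),"axes in sorter\n",(Q.T@W).round(2))
E
python3 -c "
from h import *
scoopnow()
for f in (0,60,75,90,105,120,135,150):
    T,M,W=tcp(f,[0,12,150]); A=Q.T@W; print(f,T.round(0),'N',(Q.T@(T+M@nt-S0)).round(),'x',A[:,0].round(2),'y',A[:,1].round(2), 'dn',np.degrees(np.arcsin(-A[2,0])).round(1))
T,M,W=tcp(60,[0,12,170]); print(T); togo(T)
"
```

```text
nose in sorter [-182.1   -1.6   26. ] axes in sorter
 [[ 1.    0.02 -0.  ]
 [-0.02  1.    0.  ]
 [ 0.   -0.    1.  ]]
0 [474.  86. 204.] N [  1.  52. 150.] x [ 1.   -0.02  0.  ] y [0.02 1.   0.  ] dn -0.0
60 [596.  43. 248.] N [ 31.  31. 166.] x [ 0.59 -0.79 -0.19] y [0.78 0.48 0.41] dn 10.9
75 [612.  15. 265.] N [ 34.  22. 168.] x [ 0.4  -0.87 -0.29] y [0.86 0.24 0.46] dn 16.6
90 [619. -16. 281.] N [ 35.  11. 169.] x [ 0.19 -0.9  -0.39] y [ 0.88 -0.02  0.47] dn 23.0
105 [618. -48. 296.] N [ 34.   1. 169.] x [-0.01 -0.87 -0.5 ] y [ 0.84 -0.28  0.46] dn 29.8
120 [607. -79. 309.] N [ 30.  -9. 167.] x [-0.2  -0.78 -0.6 ] y [ 0.75 -0.52  0.42] dn 36.7
135 [ 588. -108.  319.] N [ 24. -17. 164.] x [-0.36 -0.63 -0.68] y [ 0.6  -0.72  0.35] dn 43.2
150 [ 562. -131.  326.] N [ 16. -23. 160.] x [-0.48 -0.45 -0.75] y [ 0.41 -0.87  0.26] dn 48.8
[596.0502852   42.71197653 268.37040483]
t 13.9 q [-0.54  0.65 -0.63  2.14  0.85  1.04 -1.37] p [348.7 229.6  80. ]
[[-0.366  0.915  0.168]
 [ 0.809  0.402 -0.429]
 [-0.46  -0.021 -0.888]]
units to go [-13.14   5.89  -1.82]
```

arm_command([
  [-0.15,0,-0.3,0,0],
  [-0.3,0,-0.6,0,0],
  [-0.45,0,-0.9,0,0],
  [-0.5,0,-1,0,0],
  [-0.5,0,-1,0,0],
  [-0.5,0,-1,0,0],
  [-0.5,0,-1,0,0],
  [-0.5,0.2,-1,0,0],
])

```text
time: 14.7
position: [355.8, 235.6, 271.6]
eef_rot: [0.192, 0.529, 0.815, -0.138]
wrist_force: [0.8, -0.5, -2.7]
opening: 13.2
gripper_force: 58.5
```

```bash
python3 -c "
from h import *
togo([596,43,320]); plan([596,43,320],1.047,15); scoopnow()
"
```

```text
t 14.7 q [-0.42  0.37 -0.73  1.89  0.58  1.39 -0.98] p [355.8 235.6 271.6]
[[-0.366  0.915  0.167]
 [ 0.809  0.402 -0.429]
 [-0.46  -0.022 -0.888]]
units to go [-10.64   5.66   3.19]
[-0.71, 0.38, 0.21] 0.07
[-0.68, 0.43, 0.21] 0.07
[-0.65, 0.47, 0.21] 0.07
[-0.62, 0.52, 0.21] 0.07
[-0.58, 0.56, 0.21] 0.07
[-0.54, 0.6, 0.21] 0.07
[-0.49, 0.63, 0.21] 0.07
[-0.45, 0.67, 0.21] 0.07
[-0.4, 0.7, 0.21] 0.07
[-0.35, 0.72, 0.21] 0.07
[-0.3, 0.74, 0.21] 0.07
[-0.25, 0.76, 0.21] 0.07
[-0.19, 0.78, 0.21] 0.07
[-0.14, 0.79, 0.21] 0.07
[-0.08, 0.8, 0.21] 0.07
nose in sorter [-184.6    7.3  217.6] axes in sorter
 [[ 1.    0.02 -0.  ]
 [-0.02  1.    0.  ]
 [ 0.   -0.    1.  ]]
```

arm_command([
  [-0.35,0.2,0.1,0.07,0],
  [-0.65,0.4,0.2,0.07,0],
  [-0.65,0.45,0.2,0.07,0],
  [-0.6,0.5,0.2,0.07,0],
  [-0.6,0.55,0.2,0.07,0],
  [-0.55,0.6,0.2,0.07,0],
  [-0.5,0.65,0.2,0.07,0],
  [-0.45,0.65,0.2,0.07,0],
])

```text
time: 15.5
position: [475.5, 139.0, 296.1]
eef_rot: [0.223, 0.736, 0.635, -0.079]
wrist_force: [0.2, -0.4, -3.4]
opening: 13.5
gripper_force: 58.5
```

arm_command([
  [-0.4,0.7,0.2,0.07,0],
  [-0.35,0.7,0.2,0.07,0],
  [-0.3,0.75,0.2,0.07,0],
  [-0.25,0.75,0.2,0.07,0],
  [-0.2,0.7,0.2,0.07,0],
  [-0.15,0.6,0.2,0.07,0],
  [-0.1,0.4,0.2,0.07,0],
  [0,0.2,0.1,0,0],
])

```text
time: 16.3
position: [575.9, 52.5, 314.4]
eef_rot: [0.236, 0.867, 0.438, -0.023]
wrist_force: [-0.1, -0.7, -2.5]
opening: 13.3
gripper_force: 58.5
```

```bash
python3 -c "
from h import *
T=tcp(60,[0,12,155])[0]; togo(T); scoopnow()
"
```

```text
t 16.3 q [-0.13  0.4  -0.4   1.65  0.66  1.27 -1.4 ] p [575.9  52.5 314.4]
[[ 0.616  0.77   0.167]
 [ 0.748 -0.505 -0.43 ]
 [-0.247  0.389 -0.887]]
units to go [ 0.8  -0.13  2.47]
nose in sorter [ 12.7  16.3 232.3] axes in sorter
 [[ 0.58  0.78 -0.23]
 [-0.79  0.48 -0.38]
 [-0.19  0.41  0.89]]
```

arm_command([
  [0.2,0,0.4,0,0],
  [0.2,0,0.6,0,0],
  [0.2,-0.1,0.6,0,0],
  [0.2,0,0.5,0,0],
  [0,0,0.3,0,0],
  [0,0,0,0,0],
  [0,0,0,0,0],
  [0,0,0,0,0],
])

```text
time: 17.1
position: [595.4, 45.1, 255.8]
eef_rot: [0.236, 0.866, 0.44, -0.022]
wrist_force: [0.3, 0.0, -2.4]
opening: 13.2
gripper_force: 58.4
```

```bash
cat >> h.py <<'E'
def pour(phi1,n,C,off=-40):
    p,M,s=pose(); phi=np.degrees(R.from_matrix(M0.T@M).as_rotvec()[2]); print("phi",phi.round(1),"row turn",np.radians((phi1-phi)/n).round(4))
    f=np.linspace(phi,phi1,n+1)
    for i in range(n):
        T,_,_=tcp(f[i+1],C,off); M=M0@R.from_euler("z",np.radians(f[i])).as_matrix(); print((M.T@(T-p)/25).round(2).tolist()); p=T
E
python3 -c "
from h import *
T=tcp(61.5,[0,12,155])[0]; togo(T); scoopnow(); pour(150,24,[0,12,153])
im,d=snapshot('side'); t,_=snapshot('top')
o=np.hstack([cv2.resize(im[110:260,220:400],(400,333)),cv2.resize(t[140:240,240:340],(333,333))]); cv2.imwrite('pics/s3.png',o[...,::-1])
"
```

```text
t 17.1 q [-0.13  0.47 -0.38  1.7   0.71  1.17 -1.45] p [595.4  45.1 255.8]
[[ 0.612  0.773  0.169]
 [ 0.751 -0.502 -0.428]
 [-0.246  0.389 -0.888]]
units to go [-0.08  0.16  0.13]
nose in sorter [ 28.3  31.5 173.7] axes in sorter
 [[ 0.59  0.78 -0.23]
 [-0.79  0.48 -0.39]
 [-0.19  0.41  0.89]]
phi 60.2 row turn 0.0653
[-0.13, 0.35, 0.2]
[-0.12, 0.34, -0.0]
[-0.12, 0.34, -0.0]
[-0.12, 0.34, 0.0]
[-0.12, 0.34, 0.0]
[-0.12, 0.34, -0.0]
[-0.12, 0.34, -0.0]
[-0.12, 0.34, -0.0]
[-0.12, 0.34, 0.0]
[-0.12, 0.34, -0.0]
[-0.12, 0.34, 0.0]
[-0.12, 0.34, 0.0]
[-0.12, 0.34, 0.0]
[-0.12, 0.34, -0.0]
[-0.12, 0.34, -0.0]
[-0.12, 0.34, 0.0]
[-0.12, 0.34, 0.0]
[-0.12, 0.34, -0.0]
[-0.12, 0.34, -0.0]
[-0.12, 0.34, 0.0]
[-0.12, 0.34, -0.0]
[-0.12, 0.34, 0.0]
[-0.12, 0.34, 0.0]
[-0.12, 0.34, 0.0]
```

View pics/s3.png

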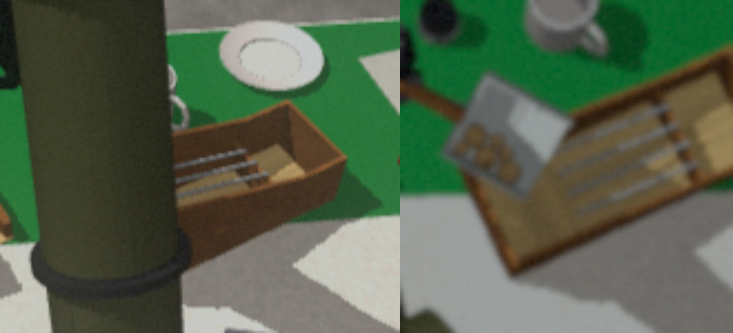

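The top crop shows all six beads lying together along the right wall of the bowl, and the mouth over the landing plate.

arm_command([
  [-0.12,0.34,0.1,0.065,0],
  [-0.12,0.34,0,0.065,0],
  [-0.12,0.34,0,0.065,0],
  [-0.12,0.34,0,0.065,0],
  [-0.12,0.34,0,0.065,0],
  [-0.12,0.34,0,0.065,0],
  [-0.12,0.34,0,0.065,0],
  [-0.12,0.34,0,0.065,0],
])

```text
time: 18.0
position: [618.8, -15.4, 286.5]
eef_rot: [0.234, 0.95, 0.201, 0.039]
wrist_force: [-0.2, 0.8, -3.4]
opening: 13.2
gripper_force: 58.6
```

arm_command([
  [-0.12,0.34,0,0.065,0],
  [-0.12,0.34,0,0.065,0],
  [-0.12,0.34,0,0.065,0],
  [-0.12,0.34,0,0.065,0],
  [-0.12,0.34,0,0.065,0],
  [-0.12,0.34,0,0.065,0],
  [-0.12,0.34,0,0.065,0],
  [-0.12,0.34,0,0.065,0],
])

```text
time: 18.8
position: [605.6, -79.6, 315.0]
eef_rot: [0.216, 0.97, -0.05, 0.098]
wrist_force: [0.5, 0.4, -1.4]
opening: 12.8
gripper_force: 58.6
```

```bash
python3 -c "
from h import *
scoopnow(); pour(150,8,[0,12,153]); print(pose()[2]['qpos'].round(2),pose()[2]['wrist_force'])
t,_=snapshot('top'); cv2.imwrite('pics/s4.png',cv2.resize(t[130:240,235:365],(650,550))[...,::-1])
"
```

```text
nose in sorter [ 29.9 -10.3 173. ] axes in sorter
 [[-0.2   0.75 -0.64]
 [-0.78 -0.51 -0.36]
 [-0.6   0.42  0.68]]
phi 119.9 row turn 0.0657
[-0.09, 0.26, 0.1]
[-0.12, 0.34, -0.0]
[-0.12, 0.34, -0.0]
[-0.12, 0.34, 0.0]
[-0.12, 0.34, -0.0]
[-0.12, 0.34, 0.0]
[-0.12, 0.34, -0.0]
[-0.12, 0.34, 0.0]
[-0.05  0.38 -0.15  1.66  0.6   1.1  -2.14] [ 0.46433409  0.3796051  -1.38731194]
```

View pics/s4.png

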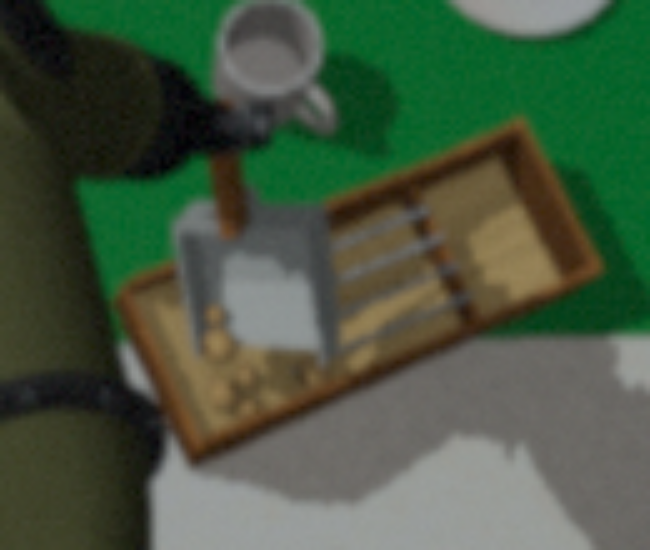

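Beads are leaving at the lip at about (215,335), and four are already on the plate near (240,390), inside the walls. I go on tipping.

arm_command([
  [-0.1,0.28,0,0.065,0],
  [-0.12,0.34,0,0.065,0],
  [-0.12,0.34,0,0.065,0],
  [-0.12,0.34,0,0.065,0],
  [-0.12,0.34,0,0.065,0],
  [-0.12,0.34,0,0.065,0],
  [-0.12,0.34,0,0.065,0],
  [0,0,0,0,0],
])

```text
time: 19.65
position: [567.3, -125.7, 330.0]
eef_rot: [0.189, 0.934, -0.267, 0.144]
wrist_force: [0.7, -0.5, -1.7]
opening: 13.1
gripper_force: 58.6
```

```bash
python3 -c "
from h import *
scoopnow(); p,M,s=pose(); print(p,s['qpos'].round(2),s['wrist_force'])
t,d=snapshot('top'); np.savez('pics/t5.npz',im=t,d=d); cv2.imwrite('pics/s5.png',cv2.resize(t[130:240,235:365],(650,550))[...,::-1])
"
```

```text
nose in sorter [ 18.2 -24.1 167.4] axes in sorter
 [[-0.45  0.46 -0.76]
 [-0.5  -0.84 -0.21]
 [-0.74  0.29  0.61]]
[ 567.27180175 -125.67915654  329.96377547] [-0.04  0.3  -0.06  1.74  0.56  1.04 -2.49] [ 0.72529416 -0.49207992 -1.67509176]
```

View pics/s5.png

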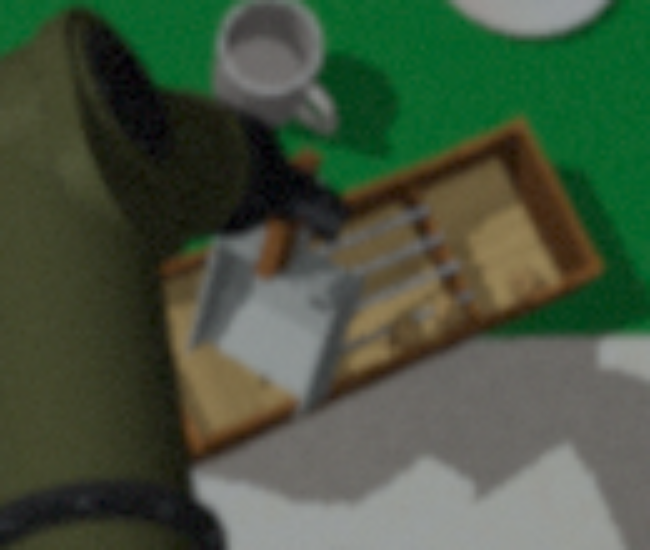

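The scoop is empty, with a large bead in the end tray at (530,285) and another rolling along the rods at (405,330). I bring the scoop back while turning it upright.

```bash
python3 -c "
from h import *
p,M,s=pose(); phi=R.from_matrix(M0.T@M).as_rotvec()[2]; print(phi); plan([355,232,345],-phi,18)
"
```

```text
2.543258940786837
[-0.72, -0.36, -0.45] -0.141
[-0.67, -0.45, -0.45] -0.141
[-0.6, -0.54, -0.45] -0.141
[-0.51, -0.62, -0.45] -0.141
[-0.42, -0.69, -0.45] -0.141
[-0.32, -0.74, -0.45] -0.141
[-0.21, -0.78, -0.45] -0.141
[-0.1, -0.8, -0.45] -0.141
[0.01, -0.81, -0.45] -0.141
[0.13, -0.8, -0.45] -0.141
[0.24, -0.77, -0.45] -0.141
[0.34, -0.73, -0.45] -0.141
[0.44, -0.68, -0.45] -0.141
[0.53, -0.61, -0.45] -0.141
[0.61, -0.52, -0.45] -0.141
[0.68, -0.43, -0.45] -0.141
[0.74, -0.33, -0.45] -0.141
[0.77, -0.23, -0.45] -0.141
```

arm_command([
  [-0.3,0,-1,0,0],
  [-0.7,-0.35,-0.8,-0.141,0],
  [-0.65,-0.45,-0.5,-0.141,0],
  [-0.6,-0.55,-0.4,-0.141,0],
  [-0.5,-0.6,-0.4,-0.141,0],
  [-0.4,-0.7,-0.4,-0.141,0],
  [-0.3,-0.75,-0.4,-0.141,0],
  [-0.2,-0.75,-0.4,-0.141,0],
])

```text
time: 20.5
position: [477.1, 30.5, 359.0]
eef_rot: [0.234, 0.948, 0.213, 0.037]
wrist_force: [0.3, 0.8, -1.6]
opening: 13.2
gripper_force: 58.7
```

arm_command([
  [-0.1,-0.8,-0.4,-0.141,0],
  [0,-0.8,-0.4,-0.141,0],
  [0.15,-0.8,-0.4,-0.141,0],
  [0.25,-0.75,-0.4,-0.141,0],
  [0.35,-0.75,-0.4,-0.141,0],
  [0.45,-0.7,-0.4,-0.141,0],
  [0.55,-0.6,-0.4,-0.141,0],
  [0.6,-0.5,-0.4,-0.141,0],
])

```text
time: 21.3
position: [385.5, 186.1, 356.8]
eef_rot: [0.217, 0.688, 0.686, -0.094]
wrist_force: [-1.1, 0.7, -2.7]
opening: 13.2
gripper_force: 58.7
```

```bash
python3 - <<'E'
from h import *
p,M,s=pose(); phi=R.from_matrix(M0.T@M).as_rotvec()[2]; print(phi,p,s['qpos'].round(2)); plan([350,232,200],-phi,8)
t,d=snapshot('top'); np.savez('pics/t6.npz',im=t,d=d); c=cam('top'); P=cloud('top',d)
hsv=cv2.cvtColor(cv2.GaussianBlur(t,(3,3),0),cv2.COLOR_RGB2HSV)
print([(k,hsv[v,u],P[v,u].round()) for k,(u,v) in dict(strip=(232,180),board=(215,165),s2=(228,172)).items()])
m=(hsv[...,0]<14)&(hsv[...,1]>120)&(hsv[...,2]<190); m[:, :215]=0; m[:,245:]=0; m[:160]=0; m[205:]=0
n,l,st,ce=cv2.connectedComponentsWithStats(m.astype(np.uint8)); 
for k in range(1,n):
    if st[k,4]>15:
        v,u=np.where(l==k); r=cv2.minAreaRect(np.stack([u,v],1).astype(np.float32)); print(st[k],r,[ray(c,*q,34)[:2].round(1).tolist() for q in cv2.boxPoints(r)])
cv2.imwrite('pics/s6.png',np.hstack([cv2.resize(t[140:230,160:250],(400,400),interpolation=cv2.INTER_CUBIC),cv2.resize(t[140:230,265:355],(400,400),interpolation=cv2.INTER_CUBIC)])[...,::-1])
E
```

```text
0.420829981548914 [385.50062073 186.08403719 356.76434916] [-0.38  0.23 -0.58  1.79  0.52  1.47 -1.1 ]
[0.54, -0.3, 0.57] -0.053
[0.55, -0.27, 0.57] -0.053
[0.56, -0.24, 0.57] -0.053
[0.58, -0.21, 0.57] -0.053
[0.59, -0.18, 0.57] -0.053
[0.59, -0.15, 0.57] -0.053
[0.6, -0.12, 0.57] -0.053
[0.61, -0.09, 0.57] -0.053
[('strip', array([ 71, 214,  74], dtype=uint8), array([599.,  91.,   4.])), ('board', array([ 21, 105, 155], dtype=uint8), array([664., 161.,   0.])), ('s2', array([ 70, 223,  71], dtype=uint8), array([633., 107.,   2.]))]
```

arm_command([
  [0.55,-0.3,0.55,-0.053,0],
  [0.55,-0.25,0.55,-0.053,0],
  [0.55,-0.25,0.55,-0.053,0],
  [0.6,-0.2,0.55,-0.053,0],
  [0.6,-0.2,0.55,-0.053,0],
  [0.6,-0.15,0.55,-0.053,0],
  [0.6,-0.1,0.55,-0.053,0],
  [0.6,-0.1,0.55,-0.053,0],
])

```text
time: 22.15
position: [350.4, 233.6, 201.1]
eef_rot: [0.193, 0.53, 0.814, -0.138]
wrist_force: [0.9, -0.4, -1.9]
opening: 13.3
gripper_force: 58.7
```

```bash
python3 - <<'E'
from h import *
np.set_printoptions(suppress=True)
z=np.load('pics/t6.npz'); t,d=z['im'],z['d']; c=cam('top'); P=cloud('top',d); hsv=cv2.cvtColor(t,cv2.COLOR_RGB2HSV)
m=(P[...,2]>24)&(P[...,2]<46); m[:,:212]=0; m[:,242:]=0; m[:155]=0;m[:,:][208:]=0
q=P[m]; q=q[np.hypot(q[:,0]-584,q[:,1]-102)<75]; print(len(q)); v=cv2.fitLine(q[:,:2].astype(np.float32),cv2.DIST_L12,0,.01,.01).ravel(); print("strip",v,np.degrees(np.arctan2(v[1],v[0])),q.mean(0))
s=(q[:,:2]-v[2:])@v[:2]; w=(q[:,:2]-v[2:])@np.array([v[1],-v[0]]); print("len",np.percentile(s,[1,99]),"wid",np.percentile(w,[5,50,95])); print(hsv[m][::6])
# t5/t6 in the sorter: bumps over its floors
L=(P-S0)@Q; 
for nm,x0,x1 in(("small",36,193),("large",199,282)):
    k=(L[...,0]>x0)&(L[...,0]<x1)&(abs(L[...,1])<58)&(L[...,2]<60); print(nm,np.percentile(L[k][:,2],[5,50,95]))
togo([350,232,80]); scoopnow()
E
```

```text
90
strip [  0.9227925   0.3852973 588.0844    109.90317  ] 22.662195 [587.99805919 109.93943135  32.69599465]
len [-59.43865504  60.38082547] wid [-5.26510777 -0.01602904  5.24863148]
[[ 18 129 136]
 [ 27 135  89]
 [ 17 159 111]
 [ 16 158 113]
 [ 15 154 126]
 [ 16 147 130]
 [ 17 150 129]
 [ 18 124 142]
 [ 17 155 107]
 [ 15 159 119]
 [ 15 160 116]
 [ 16 148 124]
 [ 17 128 134]
 [ 17 150 104]
 [ 18 156  95]]
small [-2.36703419  3.31258767 24.88863938]
large [-2.19160232  4.13572216 33.13723196]
t 22.15 q [-0.49  0.45 -0.66  2.    0.64  1.23 -1.09] p [350.4 233.6 201.1]
[[-0.365  0.916  0.168]
 [ 0.81   0.401 -0.428]
 [-0.46  -0.02  -0.888]]
units to go [2.18 0.06 4.32]
nose in sorter [-185.     1.4  147. ] axes in sorter
 [[ 1.    0.02 -0.  ]
 [-0.02  1.    0.  ]
 [ 0.   -0.    1.  ]]
```

View pics/s6.png

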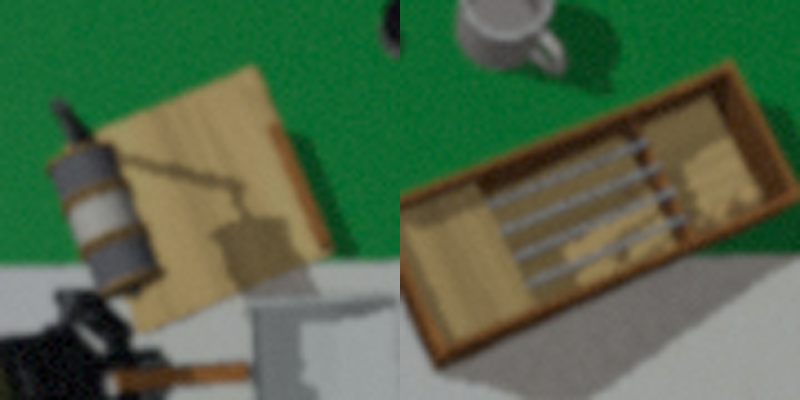

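arm_command([
  [0.2,0,0.4,0,0],
  [0.3,0,0.6,0,0],
  [0.3,0,0.6,0,0],
  [0.3,0,0.6,0,0],
  [0.3,0,0.6,0,0],
  [0.3,0,0.6,0,0],
  [0.3,0,0.6,0,0],
  [0.2,0,0.3,0,0],
])

```text
time: 22.95
position: [348.9, 231.1, 80.6]
eef_rot: [0.193, 0.532, 0.813, -0.138]
wrist_force: [0.1, 0.3, -1.9]
opening: 13.3
gripper_force: 58.8
```

```bash
python3 - <<'E'
from h import *
T=np.array([508.2,289.1,57.1])-20*M0[:,2]; togo(T); togo([508.2,289.1,57.1])
E
```

```text
t 22.95 q [-0.57  0.64 -0.58  2.13  0.83  1.02 -1.35] p [348.9 231.1  80.6]
[[-0.36   0.918  0.167]
 [ 0.811  0.397 -0.429]
 [-0.46  -0.019 -0.888]]
units to go [0.02 6.78 0.1 ]
t 22.95 q [-0.57  0.64 -0.58  2.13  0.83  1.02 -1.35] p [348.9 231.1  80.6]
[[-0.36   0.918  0.167]
 [ 0.811  0.397 -0.429]
 [-0.46  -0.019 -0.888]]
units to go [0.02 6.79 0.9 ]
```

arm_command([
  [0,0.4,0,0,0],
  [0,0.7,0,0,0],
  [0,0.7,0,0,0],
  [0,0.7,0,0,0],
  [0,0.7,0,0,0],
  [0,0.7,0,0,0],
  [0,0.7,0,0,0],
  [0,0.7,0,0,0],
])

```text
time: 23.75
position: [472.2, 284.5, 80.3]
eef_rot: [0.193, 0.532, 0.813, -0.137]
wrist_force: [-0.3, 0.3, -1.4]
opening: 13.1
gripper_force: 58.7
```

arm_command([
  [0,0.6,0,0,0],
  [0,0.5,0,0,0],
  [0,0.3,0,0,0],
  [0,0.1,0.1,0,0],
  [0,0,0.2,0,0],
  [0,0,0.2,0,0],
  [0,0,0.15,0,0],
  [0,0,0,0,0],
])

```text
time: 24.55
position: [507.3, 291.1, 63.7]
eef_rot: [0.193, 0.531, 0.813, -0.138]
wrist_force: [0.2, 0.4, -1.8]
opening: 13.2
gripper_force: 58.7
```

```bash
python3 - <<'E'
from h import *
togo([508.2,289.1,57.1]); print(pose()[2]['wrist_force'])
E
```

```text
t 24.55 q [-0.49  0.81 -0.53  1.73  0.86  1.17 -1.07] p [507.3 291.1  63.7]
[[-0.361  0.918  0.167]
 [ 0.811  0.397 -0.43 ]
 [-0.461 -0.02  -0.887]]
units to go [0.04 0.01 0.28]
[ 0.15886636  0.3721669  -1.75252401]
```

arm_command([
  [-0.03,0,0.05,0,0],
  [-0.03,0,0.05,0,0],
  [-0.03,0,0.05,0,0],
  [-0.03,0,0.05,0,0],
  [-0.03,0,0.05,0,0],
  [-0.03,0,0.05,0,0],
  [0,0,0,0,0],
  [0,0,0,0,0],
])

```text
time: 25.35
position: [510.5, 285.1, 59.7]
eef_rot: [0.193, 0.532, 0.813, -0.138]
wrist_force: [-0.3, 0.2, -2.2]
opening: 13.3
gripper_force: 58.7
```

arm_command([
  [0.01,0,0.02,0,0],
  [0.01,0,0.02,0,0],
  [0.01,0,0.02,0,0],
  [0.01,0,0.02,0,0],
  [0,0,0,0,0],
  [0,0,0,0,0],
  [0,0,0,0,0],
  [0,0,0,0,0],
])

```text
time: 26.15
position: [510.4, 285.2, 57.6]
eef_rot: [0.193, 0.532, 0.813, -0.137]
wrist_force: [-1.2, 0.4, 0.6]
opening: 12.9
gripper_force: 59.1
```

```bash
python3 - <<'E'
from h import *
togo([513.8,276.3,57.1]); print(pose()[2]['wrist_force'],pose()[2]['ft_torque'])
E
```

```text
t 26.15 q [-0.48  0.81 -0.53  1.74  0.87  1.16 -1.07] p [510.4 285.2  57.6]
[[-0.36   0.918  0.168]
 [ 0.812  0.397 -0.429]
 [-0.46  -0.018 -0.888]]
units to go [-0.33 -0.02  0.19]
[-1.19485686  0.41191375  0.63437762] [ 0.5625428   0.24466714 -0.03949534]
```

arm_command([
  [-0.035,0,0.018,0,0],
  [-0.035,0,0.018,0,0],
  [-0.035,0,0.018,0,0],
  [-0.035,0,0.018,0,0],
  [-0.035,0,0.018,0,0],
  [0,0,0,0,0],
  [0,0,0,0,0],
  [0,0,0,0,0],
])

```text
time: 26.95
position: [512.6, 280.4, 57.5]
eef_rot: [0.193, 0.532, 0.813, -0.138]
wrist_force: [1.1, 0.6, 0.6]
opening: 12.8
gripper_force: 59.1
```

```bash
python3 - <<'E'
from h import *
togo([513.8,276.3,57.1]); print(pose()[2]['wrist_force'],pose()[2]['ft_torque'])
w=cam('wrist'); im,d=snapshot('wrist'); P=cloud('wrist',d,w); np.savez('pics/w3.npz',im=im,d=d,K=w[0],o=w[1],A=w[2])
L=(P-[532,252.5,159])@Sw; k=(abs(L[...,1])<45)&(abs(L[...,0])<40)&(abs(L[...,2])<40)&(d>0); q=L[k]
if len(q):
    A=np.c_[2*q[:,[0,2]],np.ones(len(q))]; s=np.linalg.lstsq(A,(q[:,[0,2]]**2).sum(1),rcond=None)[0]; ax=np.array([532,252.5,159])+Sw@[s[0],0,s[1]]; print(len(q),"spool axis",ax,"r",np.sqrt(s[2]+s[0]**2+s[1]**2))
    p,M,_=pose(); print("axis in tool (x is the clearance side)",M.T@(ax-p))
E
```

```text
t 26.95 q [-0.48  0.81 -0.53  1.75  0.88  1.15 -1.07] p [512.6 280.4  57.5]
[[-0.36   0.918  0.168]
 [ 0.811  0.397 -0.429]
 [-0.46  -0.018 -0.888]]
units to go [-0.14 -0.02  0.09]
[1.11060254 0.60597201 0.61375891] [ 0.59404641 -0.04052439  0.16180636]
```

arm_command([
  [-0.035,0,0.018,0,0],
  [-0.035,0,0.018,0,0],
  [-0.035,0,0.018,0,0],
  [-0.035,0,0.018,0,0],
  [0,0,0,0,0],
  [0,0,0,0,0],
  [0,0,0,0,0],
  [0,0,0,0,0],
])

```text
time: 27.8
position: [514.0, 276.7, 57.5]
eef_rot: [0.193, 0.532, 0.813, -0.138]
wrist_force: [-1.0, 1.0, 1.8]
opening: 13.2
gripper_force: 59.3
```

arm_command([
  [-0.035,0,0.018,0,0],
  [-0.035,0,0.018,0,0],
  [-0.035,0,0.018,0,0],
  [0,0,0,0,0],
  [0,0,0,0,0],
  [0,0,0,0,0],
  [0,0,0,0,0],
  [0,0,0,0,0],
])

```text
time: 28.6
position: [515.3, 274.0, 57.5]
eef_rot: [0.193, 0.532, 0.813, -0.138]
wrist_force: [0.4, 1.1, 0.4]
opening: 13.2
gripper_force: 59.4
```

arm_command([
  [-0.035,0,0.018,0,0],
  [-0.035,0,0.018,0,0],
  [-0.035,0,0.018,0,0],
  [0,0,0,0,0],
  [0,0,0,0,0],
  [0,0,0,0,0],
  [0,0,0,0,0],
  [0,0,0,0,0],
])

```text
time: 29.4
position: [515.7, 273.4, 57.6]
eef_rot: [0.192, 0.531, 0.814, -0.136]
wrist_force: [-3.1, 7.7, 2.5]
opening: 12.9
gripper_force: 59.8
```

```bash
python3 - <<'E'
from h import *
np.set_printoptions(suppress=True)
t,d=snapshot('top'); P=cloud('top',d); c=cam('top'); np.savez('pics/t7.npz',im=t,d=d)
D=np.array([583,115,0]); L=(P-D)@Sw
for y in range(-50,51,10):
    k=(abs(L[...,1]-y)<5)&(L[...,0]>-60)&(L[...,0]<30)&(L[...,2]<80)&(L[...,2]>-10); q=L[k]; o=np.argsort(q[:,0]); print(y,[(round(a),round(b)) for a,b in q[o][:,[0,2]]])
E
```

```text
-50 [(-60, 45), (-59, -1), (-59, 16), (-57, 7), (-56, 38), (-55, 13), (-54, 48), (-54, -1), (-53, 28), (-52, 9), (-51, 44), (-50, 4), (-49, 28), (-48, 5), (-47, 43), (-46, -3), (-46, 16), (-46, 46), (-45, 2), (-44, 35), (-43, 8), (-42, 43), (-41, 4), (-41, 32), (-39, 5), (-39, 43), (-37, 20), (-36, -3), (-35, 36), (-34, 13), (-34, 44), (-32, 6), (-32, 32), (-30, 3), (-30, 47), (-28, 19), (-28, 0), (-27, 1), (-27, 35), (-25, 46), (-25, 17), (-23, 29), (-23, 3), (-21, 43), (-21, 5), (-20, 19), (-19, 3), (-18, 40), (-18, 5), (-16, 45), (-16, 14), (-14, 27), (-14, 4), (-13, 43), (-12, 6), (-11, 24), (-10, 2), (-9, 41), (-9, 8), (-7, 13), (-6, 37), (-5, 6), (-4, 39), (-4, 8), (-2, 26), (-1, 2), (0, 45), (2, 31), (3, 34), (5, 36), (7, 33), (8, 35), (10, 35), (13, -2), (14, 4), (16, 0), (18, -1), (20, 5), (22, 1), (23, 4), (26, -1), (27, 6), (29, -2)]
-40 [(-59, 11), (-54, 11), (-50, 7), (-42, 4), (-38, 6), (-33, 11), (-29, 11), (-27, 16), (-24, 17), (-20, 18), (-18, 18), (-15, 18), (-11, 16), (-8, 17), (-6, 23), (-2, 20), (-1, 21), (1, 33), (3, 29), (4, 35), (5, 33), (6, 30), (8, 27), (10,
[... 4361 characters left out ...]
), (-21, 14), (-20, 48), (-20, 15), (-18, 25), (-18, 19), (-16, 15), (-15, 18), (-13, 31), (-13, 20), (-11, 14), (-9, 25), (-9, 18), (-7, 16), (-6, 17), (-4, 19), (-2, 17), (0, 18), (2, 33), (3, 39), (5, 34), (7, 32), (8, 35), (10, 34), (12, 30), (17, -1), (18, -3), (20, -2), (22, 4), (24, -3), (26, -3), (28, -3), (30, -3)]
50 [(-59, 37), (-54, 38), (-50, 39), (-45, 45), (-38, 34), (-36, 42), (-32, 40), (-29, 38), (-24, 43), (-24, 11), (-22, 25), (-16, 33), (-11, 38), (-8, 36), (-6, 40), (-4, 29), (-2, 40), (0, 22), (1, 2), (3, 34), (5, 36), (5, 31), (6, 37), (8, 31), (10, 39), (12, 28), (13, 36), (14, 2), (15, -6), (16, -2), (18, -1), (20, 2), (22, -6), (24, 0), (26, -5), (27, -3), (29, 3)]
```

The wrist force rose to about 8 N against the strip, and the mouth meets the strip with no gap, so the scoop is home. I release it and back out along the tool axis.

arm_command([
  [0,0,0,0,0.2],
  [0,0,0,0,0.5],
  [0,0,0,0,1],
  [0,0,0,0,1],
  [0,0,0,0,1],
  [0,0,0,0,1],
  [0,0,0,0,1],
  [0,0,0,0,1],
])

```text
time: 30.25
position: [516.3, 271.5, 57.5]
eef_rot: [0.193, 0.532, 0.813, -0.138]
wrist_force: [-0.2, 0.5, 0.6]
opening: 85.5
gripper_force: 0.0
```

arm_command([
  [0.05,0,-0.3,0,1],
  [0.1,0,-0.6,0,1],
  [0.1,0,-0.8,0,1],
  [0.1,0,-0.8,0,1],
  [0.1,0,-0.8,0,1],
  [0.1,0,-0.8,0,1],
  [0.1,0,-0.8,0,1],
  [0.1,0,-0.8,0,1],
])

```text
time: 31.05
position: [484.8, 349.3, 177.3]
eef_rot: [0.193, 0.531, 0.814, -0.137]
wrist_force: [0.7, 0.1, -0.1]
opening: 85.2
gripper_force: 0.0
```

arm_command([
  [0.1,0,-0.8,0,1],
  [0.1,0,-0.8,0,1],
  [0.1,0,-0.8,0,1],
  [0,0,-0.8,0,1],
  [0,0,-0.6,0,1],
  [0,0,-0.3,0,1],
  [0,0,0,0,1],
  [0,0,0,0,1],
])

```text
time: 31.85
position: [465.6, 397.7, 262.8]
eef_rot: [0.193, 0.531, 0.813, -0.138]
wrist_force: [0.3, 0.1, -0.2]
opening: 85.9
gripper_force: 0.0
```

```bash
python3 - <<'E'
from h import *
np.set_printoptions(suppress=True)
p,M,s=pose(); print(p,s['wrist_force'])
w=cam('wrist'); im,d=snapshot('wrist'); P=cloud('wrist',d,w); hsv=cv2.cvtColor(im,cv2.COLOR_RGB2HSV)
D=np.array([583,115,0]); L=(P-D)@Sw
k=(d>0)&(abs(L[...,1])<25)&(L[...,0]<-110)&(L[...,0]>-230)&(L[...,2]>56)&(L[...,2]<68); q=L[k]; print("handle top n",len(q))
if len(q)>20:
    print("x end",np.percentile(q[:,0],2),"z",np.median(q[:,2])); v=cv2.fitLine(q[:,:2].astype(np.float32),cv2.DIST_L2,0,.01,.01).ravel(); print("y at end",v,"yaw err",v[1]/v[0])
    print("pitch",np.polyfit(q[:,0],q[:,2],1))
t,d=snapshot('top'); P=cloud('top',d); L=(P-D)@Sw
k=(L[...,0]>-50)&(L[...,0]<25)&(abs(L[...,1])<40); q=L[k]
for a in range(-30,16,3): 
    z=q[(q[:,0]>=a)&(q[:,0]<a+3),2]; print(a,z.mean().round(1),end='; ')
# beads: colour blobs in the trays
L=(P-S0)@Q; h=cv2.cvtColor(t,cv2.COLOR_RGB2HSV); np.savez('pics/t8.npz',im=t,d=d)
k=(L[...,0]>36)&(L[...,0]<284)&(abs(L[...,1])<60)&(L[...,2]>9)&(L[...,2]<40)
n,l,st,ce=cv2.connectedComponentsWithStats(k.astype(np.uint8)); print()
for i in range(1,n):
    if st[i,4]>3: print(st[i,4],L[l==i].mean(0).round(),L[l==i][:,2].max().round())
E
```

```text
[465.62052935 397.70414693 262.75951529] [ 0.31998304  0.10614529 -0.17623202]
handle top n 661
x end -190.1786989250578 z 61.202013567508345
y at end [   0.9999992     0.00125893 -154.73212       1.4655643 ] yaw err 0.0012589273
pitch [ 0.01081151 62.75099327]
-30 10.5; -27 12.1; -24 13.1; -21 15.5; -18 14.5; -15 16.8; -12 17.4; -9 18.5; -6 19.9; -3 19.1; 0 25.2; 3 32.7; 6 32.6; 9 33.3; 12 11.8; 15 -0.4; 
146 [261. -22.  25.] 39.0
6 [194.  53.  26.] 40.0
10 [193.  32.  27.] 40.0
10 [176.  14.  14.] 18.0
10 [193.   7.  25.] 40.0
11 [193. -19.  25.] 35.0
7 [193. -42.  23.] 30.0
11 [136. -40.  16.] 23.0
```

```bash
python3 - <<'E'
from h import *
np.set_printoptions(linewidth=250,suppress=True)
D=[np.load('pics/t8.npz')['d']]+[snapshot('top')[1] for _ in range(8)]
P=cloud('top',np.median(D,0)); L=((P-S0)@Q).reshape(-1,3)
print("cols y",list(range(-60,60,8)))
for x in range(-48,288,8):
    r=[]
    for y in range(-60,60,8):
        z=L[(L[:,0]>=x)&(L[:,0]<x+8)&(L[:,1]>=y)&(L[:,1]<y+8),2]; r.append(int(round(np.median(z))) if len(z) else -9)
    print(x,r)
E
```

```text
cols y [-60, -52, -44, -36, -28, -20, -12, -4, 4, 12, 20, 28, 36, 44, 52]
-48 [156, 122, 122, 121, 122, 121, 122, 122, 123, 122, 122, 122, 121, 123, 122]
-40 [155, 119, 121, 120, 120, 121, 118, 120, 120, 120, 119, 120, 121, 120, 120]
-32 [153, 118, 118, 117, 118, 118, 118, 118, 117, 117, 119, 117, 117, 118, 119]
-24 [151, 115, 114, 114, 114, 114, 115, 116, 116, 116, 116, 116, 116, 117, 114]
-16 [149, 113, 114, 113, 113, 113, 113, 114, 114, 114, 113, 113, 112, 114, 114]
-8 [147, 111, 110, 111, 111, 111, 112, 111, 111, 110, 111, 111, 112, 111, 112]
0 [144, 110, 109, 109, 109, 109, 110, 108, 109, 110, 111, 110, 107, 108, 110]
8 [145, 106, 107, 106, 108, 106, 106, 106, 106, 106, 106, 106, 107, 108, 106]
16 [141, 106, 106, 105, 105, 105, 103, 105, 104, 105, 105, 105, 104, 105, 104]
24 [138, 103, 103, 103, 102, 103, 104, 103, 105, 102, 103, 102, 102, 103, 103]
32 [136, 101, 101, 99, 101, 101, 100, 99, 102, 102, 102, 102, 100, 102, 100]
40 [135, -9, -9, 96, -9, -9, 97, -9, -9, 97, -9, -9, 98, -9, -9]
48 [130, -9, 3, 93, -9, 2, 93, 1, 4, 93, 2, 6, 95, 0, 2]
56 [131, -9, 4, 48, 0, 3, 3, 3, 2,
[... 860 characters left out ...]
 2, 56, 2, 3, 30, 3, 3]
192 [70, 45, 37, 48, 43, 33, 46, 39, 34, 47, 46, 32, 22, 47, 33]
200 [89, 27, 27, -9, -9, -9, -9, -9, -9, -9, -9, -9, -9, -9, -9]
208 [91, 28, 28, 22, 4, 4, 3, 3, 2, 3, 6, 4, 3, 3, 3]
216 [90, 26, 24, 3, 3, 3, 2, 2, 4, 4, 2, 2, 2, 2, 2]
224 [89, 12, 17, 2, 3, 3, 3, 3, 3, 3, 3, 3, 2, 3, 2]
232 [54, 25, 26, 3, 1, 3, 2, 3, 3, 3, 3, 2, 2, 3, 2]
240 [57, 29, 28, 23, 3, 5, 1, 4, 2, 4, 2, 3, 4, 2, 3]
248 [90, 23, 23, 0, 1, 2, 4, 2, 5, 2, 2, 2, 2, 3, 2]
256 [88, 18, 23, 17, 2, 2, 3, 2, 3, 3, 3, 3, 2, 2, 3]
264 [-9, 23, 28, 27, 2, 3, 2, 2, 3, 1, 3, 3, 2, 3, 2]
272 [-9, 23, 25, 26, 2, 3, 3, 3, 3, 2, 3, 2, 3, 3, 2]
280 [80, 59, 60, 62, 58, 55, 50, 55, 54, 53, 56, 51, 47, 52, 48]
```

```bash
python3 -c "
from cell import arm; print(arm.hand_in())"
```

```text
the job is handed in; nothing more can be done
None
```

The job is handed in (no verdict came back): by my last measurements, the three large beads lie in the end tray, the three small ones in the tray under the rods, and the empty scoop is parked upright on its dock, fully home against the strip.

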